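# Lift the sample carrier out of the desiccator for the scanner

### The job

The printed blade and the bracket kept dry in the desiccator are due for a scan: lift its domed lid off by the knob and set it down, knob up, on the turntable beside it. Then lift the sample carrier straight out by the grip on its stem, both parts still standing on it, and hold it level and still over the pot, its feet about 8 cm above the rim, so that the scanner can take its shot: finish while holding it there. Do not drop the lid, tip the carrier, shift the pot or disturb the things around it.

Things in the scene. Friction and masses are not known exactly. Their poses are not given: they have to be found in the camera images.
- pot: Body of the desiccator, standing on the turntable: a round open aluminium pot 70 mm high, 156 mm across, with a flat rim 180 mm across and 6 mm thick at the top; bore 148 mm; inner floor 5 mm above its underside. Loose, 1.6 kg. Origin: centre of its underside; z up.
- lid: Loose domed aluminium lid on the pot, 180 mm across, 85 mm high with knob, 0.29 kg. Origin: centre of the lower edge of its spigot, a 143 mm ring reaching 6 mm into the bore; shut it is 64 mm above the pot's origin, standing on the turntable it is at z = 0. Dome's flat top 46 mm above it. The carrier's grip stands inside it, 32 mm above the rim: raise it 40 mm or more before going sideways. z up.
- lid_knob: Black mushroom knob fixed on the middle of the lid, round: head 32 mm across, 16 to 36 mm above the dome's flat top, neck below it 18 mm thick; top at 38 mm. Origin: on the axis at the dome's top, 46 mm above the lid's origin; z up. Grip the head across any direction, about 26 mm above this origin.
- carrier: Grey plastic lift-out carrier in the pot: disc 141 mm across in the 148 mm bore, on feet 5 mm high; floor 9 mm, lip 14 mm above the origin; 10 mm stem in the middle up to the grip. Origin: centre, underside of the feet, at the start 5 mm above the pot's; z up; the two parts stand towards its +x and -x. 0.24 kg, 0.38 with parts. Hidden under the lid at first, turned any way round.
- carrier_grip: Black block fixed on the carrier's stem: 30 mm along the carrier's x, 16 along y, 24 high. Origin: centre of its underside, 73 mm above the carrier's origin, same axes; top 32 mm above the rim at the start. Take it across its 16 mm with the fingers closing along y, where both sides are free (the parts are in front and behind along x), about 12 mm above this origin.
- blade: Grey printed fan-blade sample, loose on the carrier's floor on its +x side, 40 mm from the stem: foot 28 x 42 x 10 mm, blade above it 10 mm thick, 70 mm high in all, 50 g. Origin: centre of its underside; z up.
- bracket: Bent sheet-metal angle bracket, loose on the carrier's floor on its -x side, about 36 mm from the stem: foot 50 x 40 mm, upright 40 mm wide and 50 mm high on the side away from the stem, 85 g. Origin: centre of the underside of its foot; z up.
- sample_dish: White ceramic puck, 100 mm across, 30 mm high, standing on the turntable at the far side. Bystander. Origin: centre of its underside.
- blower: Black rubber dust blower with a red nozzle, 50 mm across, 105 mm high, standing at the far left. Bystander. Origin: centre of its underside.
- cap: Black lens cap, 39 mm across, 9 mm high, lying near the robot on the left. Bystander. Origin: centre of its underside.
- marker: Marker pen, 132 mm long, 13 mm thick, lying at the far right. Bystander. Origin: middle of its underside; x along the pen.
- disc_centre (a point): Centre of the turntable's flat black top (z = 0), a disc of 370 mm radius that does not turn now. Its near right part (x 0.40 to 0.62, y -0.22 to 0) is always empty.

How it is judged (in metres and radians):
On the way, in this order (a step that is already met when the one before it is completed fails the run):
1. the lid is lifted off the desiccator by its knob (contact force between the fingers and lid_knob above 1 N and z of lid in the frame of pot above 0.085 m), for 0.1 s.
2. the lid stands released on the turntable, knob up, clear of the pot, with the carrier still in the pot (height (world z) of lid below 0.006 m and angle between lid's own z axis and vertical below 0.05 rad and horizontal distance between lid and pot above 0.185 m and horizontal distance between lid and disc_centre below 0.36 m and linear speed of lid below 0.02 m/s and contact force between the fingers and lid below 0.1 N and z of carrier in the frame of pot below 0.02 m), for 0.2 s.
3. the carrier is lifted by its grip, feet above the rim (contact force between the fingers and carrier_grip above 1 N and z of carrier in the frame of pot above 0.075 m), for 0.1 s.
At the end, for the whole second after the job is handed in: Carrier held by its grip over the pot (axes within 50 mm), feet 45 to 125 mm above the rim, level to 5 degrees, still, not touching the pot; blade and bracket upright on it; lid released on the turntable, knob up, at least 185 mm from the pot's centre; pot within 20 mm of its start (z of carrier in the frame of pot between 0.115 and 0.195 m and horizontal distance between carrier and pot below 0.05 m and angle between carrier's own z axis and vertical below 0.09 rad and linear speed of each of carrier, lid below 0.02 m/s and angular speed of carrier below 0.15 rad/s and contact force between the fingers and carrier_grip above 1 N and contact force between carrier and pot below 0.1 N and z of blade in the frame of carrier between 0.004 and 0.015 m and angle between each of blade, bracket's own z axis and vertical below 0.15 rad and horizontal distance between each of blade, bracket and carrier below 0.065 m and z of bracket in the frame of carrier between 0.004 and 0.015 m and height (world z) of lid below 0.006 m and angle between lid's own z axis and vertical below 0.05 rad and horizontal distance between lid and pot above 0.185 m and horizontal distance between lid and disc_centre below 0.36 m and contact force between the fingers and lid below 0.1 N and distance of pot from where it was at the start of the episode below 0.02 m and angle between pot's own z axis and vertical below 0.03 rad); the arm keeps its last pose, push and grip.
It fails at once if the carrier is tipped by more than 14 degrees (angle between carrier's own z axis and vertical above 0.25 rad).
It fails at once if the lid is dropped (falls more than about 15 mm with no finger on it) (linear speed of lid above 0.55 m/s and contact force between the fingers and lid below 0.1 N).
It fails at once if the pot is shifted by more than 20 mm (distance of pot from where it was at the start of the episode above 0.02 m).
It fails at once if a bystander (puck, blower, lens cap or pen) is moved by more than 15 mm (distance of any of sample_dish, blower, cap, marker from where it was at the start of the episode above 0.015 m).
It also fails if it takes over 58 s, if anything falls off the work surface, if the arm or the gripper's body presses on something with over 40 N, if the wrist force passes 120 N, or if a joint passes its speed limit or range.

### The arm

A 6-joint arm with a two-finger parallel gripper is mounted at the origin on a cart in front of the work surface, level with it; the furniture and walls round the work are solid. World frame = base frame: x ahead of the robot, y to its left, z up, the work surface at z = 0. Lengths are in mm, angles in rad, forces in N, time in s.
With the tool pointing down it reaches from about 350 to 875 mm from the base axis. Payload 4.2 kg.
Tool frame: the origin (TCP) lies at the very end of the fingers, on their centre line; the grasp point (between the pads) lies 19 mm behind it (arm.grasp_offset is the distance from the TCP to the grasp point, in mm); z points along the fingers, y is the direction in which the jaws open and shut (so a half turn about z gives the same grasp; the last joint's range is limited). The gripper opens to 85 mm and grips with 20 to 120 N. Pads are 22 mm wide; open, the fingers measure 114 mm over their backs; the gripper's body (76 mm by 85 mm) begins 54 mm behind the grasp point. The pads swing forward as they close: fully open they stand 13 mm farther back than shut.
Start: joints at [0.259, 0.385, 0.008, 0, -1.194, -0.259], TCP at [624.979, 0.025, 231.312] pointing down, gripper open.
Joint ranges: [-3.14, 3.14], [-1.21, 2.06], [-1.07, 1.41], [-3.16, 2.05], [-2.99, -0.16], [-3.1, 3.1]. Speed limits (rad/s): [2.79, 2.79, 3.14, 3.14, 3.14, 3.14].

### API

Orientations are given as a unit quaternion [x, y, z, w].
In Python, from bench import arm gives the robot as it stands.
- The arm moves only by the tool arm_command, never from a script. Its argument "commands" is one flat list of numbers, 4 for each row, row after row: the shift along the tool's x, y, z in m, then the turn about the tool's z in degrees. In form: [tx, ty, tz, roll, tx, ty, tz, roll, ...]. A call has exactly 5 rows; each row shifts and turns the pose as measured when the row begins, along the tool's axes as they then stand; what a row does not reach is not made up. A row lasts 1/10 s, in which the tool goes at most 50 mm and 8.59 degrees, less where a joint would pass 70% of its speed; a pose out of reach is approached as far as the arm can. A call with a gripper value outside its range is refused whole. "jaw" is the opening, from 0 (shut) to 1 (fully open), set as the call begins (left out, the last holds). The fingers move at their own pace and stop on an object; the grip force is fixed at half the most. Time passes only in rows, so rows that do not move let the fingers close, or fill a call up. It gives the time, the measured TCP pose, the force and the opening at its end, in the units of the state.
- arm.read_state(): the state, without advancing time (a new reading comes with each control period).
- arm.get_image(name): name is "scene" or "side" or "wrist"; returns the picture (420x560x3 uint8, red, green, blue); there is no depth.
- arm.camera_info(name): a dict with "camera_matrix" (3x3 intrinsics, pixels), "world_from_camera" (4x4, takes a point from camera to world coordinates). Camera axes: x right, y down, z forward; pixel columns grow to the right and rows downward; lengths in mm; the calibration is good to about 2 mm. A picture is of the moment at which its call begins: read the wrist's pose just before it. camera_info takes no time and is no camera call; for the wrist camera it gives the pose at the moment of the call.
- arm.job_done(): hands the job in, once; it reports no verdict.
Trained networks look in the newest picture that a camera, given by its name, has taken for a name from the list of things; names that differ only in an ending like _2 or _b are one class to them, and where a whole thing is asked for, a point or a joint stands for the part that bears it (a point fixed in the world has none). Each returns a list of dicts, best first, with "confidence" (0 to 1); they miss things now and then, are a little off and sometimes report something else, mostly with a low value. They report only what shows in the picture. A call takes as long as a camera call.
- arm.regions_of(camera, target): "mask" (420x560 bool, what is visible of it).
- arm.place_of(camera, target): "centre" ([x, y, z] in mm, in the coordinates of the camera as it stood for that picture, good to about 4 mm: a listed point, or the origin of a listed thing).
The state is a dict: "clock": time; "joints": joint angles; "joint_vel": joint speeds; "joint_efforts": joint torques, N m; "position": TCP position; "ee_rot": TCP orientation; "contact_force": force on the tool from outside, world axes, zero at the start; "wrist_torque": the same for the moment, N m; "gripper_width": finger opening in mm.
Only numpy, scipy, OpenCV 4.12 (cv2) and the standard library are available. Lean on these libraries where they do the work, as an engineer would, in place of code of your own. Each camera call takes 0.05 s, during which the arm holds its last target.

## Working session

There is one attempt and no reset: what is moved stays moved. The work goes in short steps, Python scripts to look and compute and a tool call to move; the robot and the scene stay as the last step left them, time stands still between calls to the robot, and variables do not carry over. Pictures are saved under pics/ and viewed, and the job is handed in when it is done.

Besides the shell and the picture viewer there is one more tool, called after "Call:" by a JSON object that holds its "api" and its "payload". arm_command: Moves the arm, as the interface text tells. Its arguments: {"type":"object","properties":{"commands":{"type":"array"},"jaw":{"type":"number"}},"required":["commands"]}

```bash
mkdir -p pics; cat > h.py <<'E'
import numpy as np, cv2
from bench import arm
def snap(c,n):
    im=arm.get_image(c); cv2.imwrite('pics/'+n,np.ascontiguousarray(im[:,:,::-1])); return im
def place(c,t,info=None):
    info=info or arm.camera_info(c); T=np.array(info["world_from_camera"])
    for r in arm.place_of(c,t)[:2]:
        p=T@np.append(r["centre"],1); print(c,t,round(r["confidence"],2),p[:3].round(1))
E
python3 - <<'E'
from h import *
print(arm.read_state())
for c in ("scene","side","wrist"):
    snap(c,c+"0.png")
    print(c,np.array(arm.camera_info(c)["world_from_camera"]).round(2).tolist())
for c in ("scene","side"):
    for t in ("pot","lid","lid_knob","disc_centre","sample_dish","cap","blower","marker"): place(c,t)
E
```

```text
{'clock': 0.0, 'joints': array([ 2.58649900e-01,  3.85542719e-01,  6.60122350e-03, -5.06554959e-04,
       -1.19399020e+00, -2.58582166e-01]), 'joint_vel': array([ 1.13393945e-03, -1.94703842e-04, -1.63624416e-04,  6.79858825e-05,
        2.87091373e-04,  2.10398529e-03]), 'joint_efforts': array([-9.55001960e-04, -3.92286408e+01,  1.88399577e+01,  4.18616563e+00,
       -4.72148502e-03,  8.27910434e-07]), 'position': array([6.24405397e+02, 4.95523914e-02, 2.30219186e+02]), 'ee_rot': array([-0.70706423,  0.70714849,  0.00074028, -0.00080459]), 'contact_force': array([-1.23110308,  0.58069116, -0.20329281]), 'wrist_torque': array([ 0.02665597, -0.00500527,  0.01193454]), 'gripper_width': 85.60053502737107}
scene [[0.82, -0.33, 0.47, 126.55], [-0.58, -0.46, 0.68, -573.4], [-0.01, -0.82, -0.57, 651.77], [0.0, 0.0, 0.0, 1.0]]
side [[0.9, -0.22, 0.37, 153.66], [-0.43, -0.47, 0.77, -761.03], [0.0, -0.85, -0.52, 657.76], [0.0, 0.0, 0.0, 1.0]]
wrist [[-1.0, 0.0, -0.0, 625.01], [-0.0, 0.95, 0.3, -76.95], [0.0, 0.3, -0.95, 373.86], [0.0, 0.0, 0.0, 1.0]]
scene pot 0.67 [555.4 233.9  -1.9]
scene lid 0.74 [560.  230.1  66.2]
scene lid 0.33 [554.5 235.9  -1.2]
scene lid_knob 0.65 [557.6 231.7 111.3]
scene disc_centre 0.79 [540.7 111.1  -1.5]
scene disc_centre 0.57 [559.3 232.2  -2. ]
scene sample_dish 0.86 [ 7.999e+02 -6.000e+00  4.000e-01]
scene cap 0.57 [ 715.9 -104.5    4.6]
scene cap 0.47 [ 3.454e+02  3.041e+02 -1.000e-01]
scene blower 0.72 [755.2 275.3   2.6]
scene marker 0.84 [ 713.4 -101.     5.7]
scene marker 0.45 [541.9 110.4  -0.8]
side pot 0.71 [552.9 232.8  -1. ]
side lid 0.95 [554.9 233.9  58.8]
side lid_knob 0.77 [552.6 235.9 112.6]
side disc_centre 0.75 [541.3 111.1  -2.3]
side sample_dish 0.87 [796.9  -8.7   1.8]
side blower 0.66 [ 7.538e+02  2.795e+02 -4.000e-01]
side marker 0.72 [ 715.4 -101.    -2.3]
```

View pics/scene0.png

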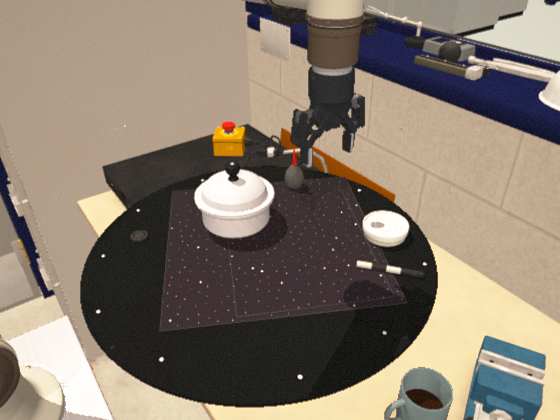

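View pics/side0.png

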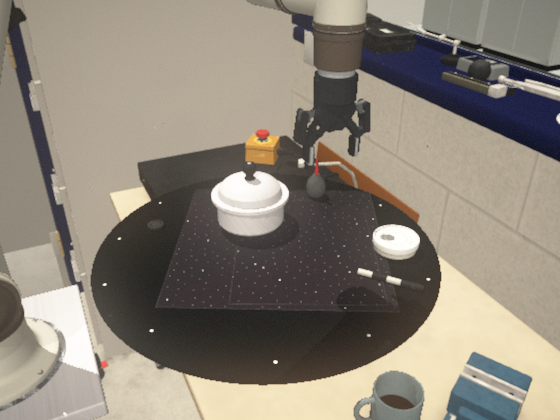

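View pics/wrist0.png

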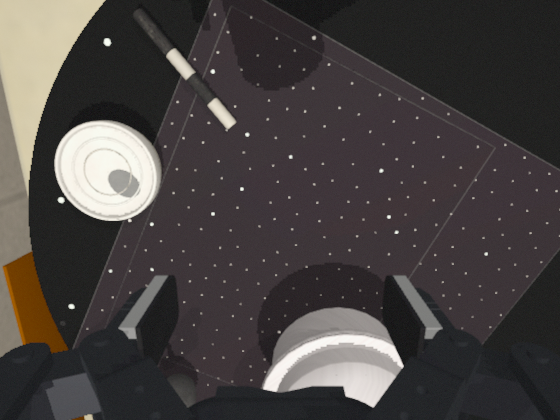

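The pot sits at about (235,205) in the scene picture, which matches the networks' (556,233). The cap (138,236), blower (294,175), puck (386,228) and pen (390,268) are clear of the way, and the near right part is empty. I'll go over the knob now.

Call:
{"api": "arm_command", "payload": {"commands": [-0.04, 0.012, 0.004, 0, -0.04, 0.012, 0.004, 0, -0.04, 0.012, 0.004, 0, -0.04, 0.012, 0.004, 0, -0.04, 0.012, 0.004, 0], "jaw": 1}}

```text
clock: 1.45
position: [565.9, 201.4, 211.3]
ee_rot: [-0.703, 0.711, -0.001, 0.001]
contact_force: [1.3, 0.3, -0.8]
gripper_width: 85.4
```

```bash
python3 - <<'E'
from h import *
s=arm.read_state();print(s["clock"],s["position"].round(1),s["ee_rot"].round(3))
i=arm.camera_info("wrist");snap("wrist","w1.png")
for t in ("lid","lid_knob"): place("wrist",t,i)
snap("scene","s1.png");place("scene","lid_knob")
E
```

```text
1.45 [565.9 201.4 211.3] [-0.703  0.711 -0.001  0.001]
wrist lid 0.8 [554.3 237.6  63.8]
wrist lid_knob 0.64 [552.8 234.1 108.8]
wrist lid_knob 0.39 [ 7.538e+02  2.782e+02 -1.000e-01]
scene lid_knob 0.61 [558.5 234.1  67.1]
scene lid_knob 0.6 [556.1 230.5 109. ]
```

View pics/w1.png

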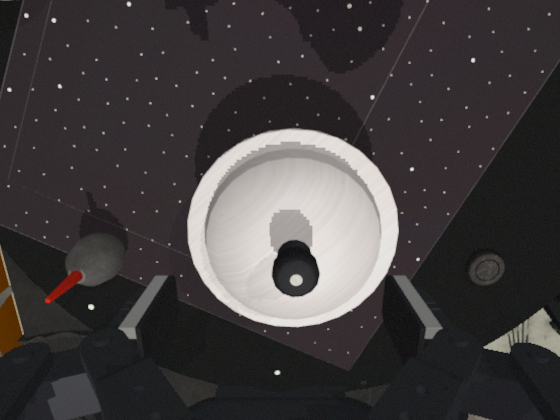

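Knob head is at about (296,270), rim spans 188–398 horizontally, centred near (293,228). I'll intersect these with their known heights.

```bash
cat >> h.py <<'E'
def ray(info,u,v,z):
    K=np.array(info["camera_matrix"]);T=np.array(info["world_from_camera"])
    d=T[:3,:3]@np.linalg.inv(K)@[u,v,1];o=T[:3,3];return (o+d*(z-o[2])/d[2]).round(1)
E
python3 - <<'E'
from h import *
i=arm.camera_info("wrist")
print(ray(i,296,270,138),ray(i,293,132,70),ray(i,293,325,70),ray(i,188,228,70),ray(i,398,228,70))
for r in arm.regions_of("wrist","lid_knob")[:1]:
    ys,xs=np.nonzero(r["mask"]);print(r["confidence"],xs.min(),xs.max(),ys.min(),ys.max())
E
```

```text
[556.2 233.7 138. ] [556.2 147.9  70. ] [555.8 325.6  70. ] [646.1 227.8  70. ] [466.1 229.2  70. ]
0.75 271 318 240 296
```

Call:
{"api": "arm_command", "payload": {"commands": [-0.012, 0.004, 0.01, 0, -0.012, 0.003, 0.01, 0, -0.009, 0.003, 0.01, 0, 0, 0, 0.01, 0, 0, 0, 0.0, 0]}}

```text
clock: 2.25
position: [557.0, 232.0, 167.1]
ee_rot: [-0.701, 0.713, -0.001, 0.0]
contact_force: [0.3, 0.5, 0.1]
gripper_width: 85.1
```

```bash
python3 - <<'E'
from h import *
s=arm.read_state();print(s["clock"],s["position"].round(1),s["ee_rot"].round(3))
i=arm.camera_info("wrist");snap("wrist","w2.png")
for t in ("lid","lid_knob"): place("wrist",t,i)
E
```

```text
2.25 [557.  232.  167.1] [-0.701  0.713 -0.001  0.   ]
wrist lid 0.63 [558.2 232.8  62.9]
wrist lid_knob 0.86 [551.6 234.2 108.3]
```

View pics/w2.png

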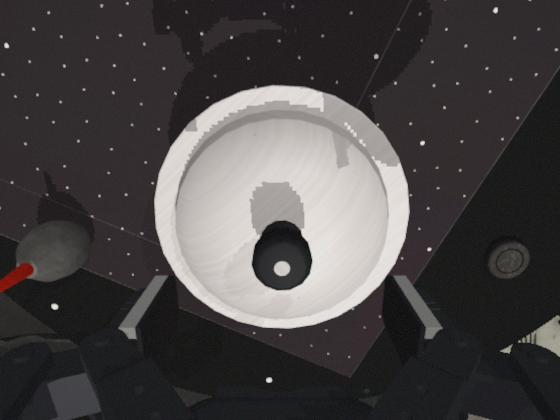

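The knob (282,260) is midway between the pads (138 and 424). I'll go down 50 mm, then close.

Call:
{"api": "arm_command", "payload": {"commands": [-0.002, 0, 0.014, 0, 0, 0, 0.014, 0, 0, 0, 0.014, 0, 0, 0, 0.008, 0, 0, 0, 0.0, 0]}}

```text
clock: 2.9
position: [559.8, 234.5, 117.5]
ee_rot: [-0.701, 0.713, -0.002, 0.004]
contact_force: [0.1, -0.5, 0.4]
gripper_width: 85.4
```

Call:
{"api": "arm_command", "payload": {"commands": [0, 0, 0, 0, 0, 0, 0, 0, 0, 0, 0, 0, 0, 0, 0, 0, 0, 0, 0, 0], "jaw": 0}}

```text
clock: 3.4
position: [556.8, 234.3, 119.2]
ee_rot: [-0.7, 0.714, 0.0, 0.002]
contact_force: [0.2, -0.7, -3.0]
gripper_width: 30.6
```

Call:
{"api": "arm_command", "payload": {"commands": [0, 0, 0, 0, 0, 0, 0, 0, 0, 0, 0, 0, 0, 0, 0, 0, 0, 0, 0, 0]}}

```text
clock: 3.9
position: [556.5, 234.4, 119.1]
ee_rot: [-0.7, 0.714, 0.0, 0.002]
contact_force: [-2.2, 0.3, -1.4]
gripper_width: 30.4
```

Call:
{"api": "arm_command", "payload": {"commands": [0, 0, -0.005, 0, 0, 0, -0.01, 0, 0, 0, -0.015, 0, 0, 0, -0.02, 0, 0, 0, -0.015, 0]}}

```text
clock: 4.4
position: [555.3, 232.7, 184.2]
ee_rot: [-0.7, 0.714, 0.001, -0.002]
contact_force: [1.7, -0.2, -3.0]
gripper_width: 30.6
```

Call:
{"api": "arm_command", "payload": {"commands": [0, 0, -0.012, 0, 0, 0, -0.01, 0, 0, 0, -0.005, 0, 0, 0, 0, 0, 0, 0, 0, 0]}}

```text
clock: 4.9
position: [556.1, 232.9, 215.9]
ee_rot: [-0.7, 0.714, 0.001, 0.001]
contact_force: [-0.2, -0.2, -2.5]
gripper_width: 30.2
```

```bash
python3 - <<'E'
from h import *
s=arm.read_state();print(s["clock"],s["position"].round(1),s["ee_rot"].round(3),s["contact_force"])
snap("scene","s3.png");place("scene","lid");place("scene","pot")
E
```

```text
4.9 [556.1 232.9 215.9] [-0.7    0.714  0.001  0.001] [-0.21171051 -0.15428878 -2.49891125]
scene lid 0.66 [562.  229.1 163.1]
scene pot 0.67 [556.7 233.9  -4.3]
```

View pics/s3.png

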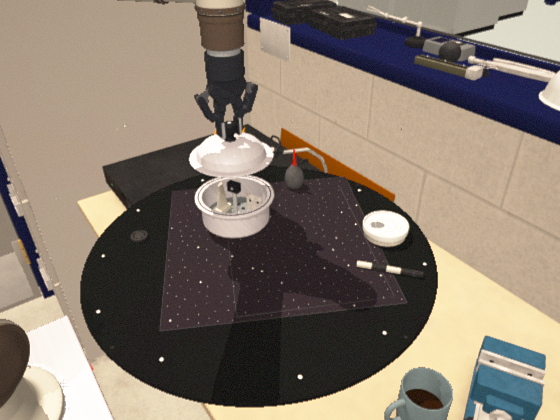

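The lid is held at (230,155), clear of the pot; the carrier shows in the pot at (235,195). Next I'll carry it to about (520,-80).

Call:
{"api": "arm_command", "payload": {"commands": [0.015, 0.001, 0, 0, 0.025, 0.003, 0, 0, 0.035, 0.003, 0, 0, 0.04, 0.004, 0, 0, 0.04, 0.004, 0, 0]}}

```text
clock: 5.55
position: [536.6, 75.4, 212.1]
ee_rot: [-0.702, 0.712, 0.001, -0.002]
contact_force: [1.5, -1.1, -3.2]
gripper_width: 30.2
```

Call:
{"api": "arm_command", "payload": {"commands": [0.04, 0.004, 0, 0, 0.04, 0.004, 0, 0, 0.035, 0.003, 0, 0, 0.025, 0.002, 0, 0, 0.015, 0.001, 0, 0]}}

```text
clock: 6.05
position: [514.6, -91.3, 211.3]
ee_rot: [-0.701, 0.713, 0.002, -0.004]
contact_force: [0.8, 0.9, -3.0]
gripper_width: 30.2
```

```bash
python3 - <<'E'
from h import *
s=arm.read_state();print(s["clock"],s["position"].round(1),s["ee_rot"].round(3),s["contact_force"])
snap("scene","s4.png");place("scene","lid");i=arm.camera_info("wrist");snap("wrist","w4.png")
E
```

```text
6.05 [514.6 -91.3 211.3] [-0.701  0.713  0.002 -0.004] [ 0.76646799  0.8823669  -2.99506823]
scene lid 0.78 [515.5 -93.8 159.8]
```

View pics/s4.png

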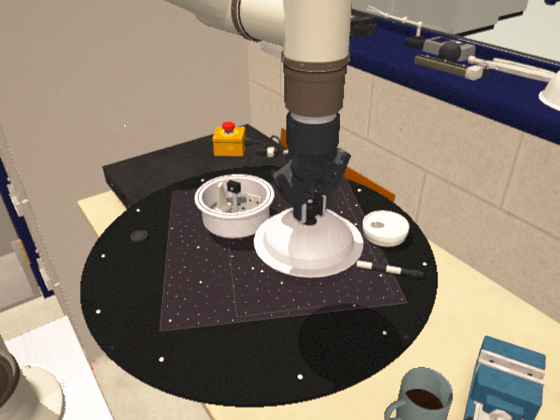

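View pics/w4.png

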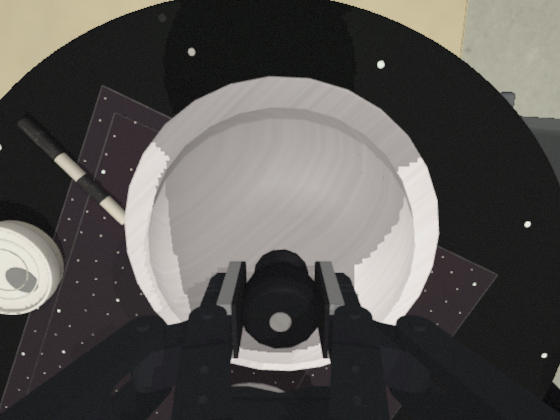

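The lid hangs level over the empty area; the pen and puck are clear of its footprint. About 156 mm to go down.

Call:
{"api": "arm_command", "payload": {"commands": [0, 0, 0.02, 0, 0, 0, 0.03, 0, 0, 0, 0.035, 0, 0, 0, 0.03, 0, 0, 0, 0.018, 0]}}

```text
clock: 6.7
position: [518.5, -87.9, 78.5]
ee_rot: [-0.702, 0.712, -0.002, 0.001]
contact_force: [0.3, -0.0, -2.7]
gripper_width: 30.3
```

Call:
{"api": "arm_command", "payload": {"commands": [0, 0, 0.0, 0, 0, 0, 0.0, 0, 0, 0, 0.004, 0, 0, 0, 0.004, 0, 0, 0, 0, 0]}}

```text
clock: 7.2
position: [519.3, -86.0, 70.7]
ee_rot: [-0.704, 0.711, -0.002, 0.001]
contact_force: [-0.2, -0.9, -2.9]
gripper_width: 30.6
```

Call:
{"api": "arm_command", "payload": {"commands": [0, 0, 0.004, 0, 0, 0, 0.004, 0, 0, 0, 0.003, 0, 0, 0, 0.002, 0, 0, 0, 0.0, 0]}}

```text
clock: 7.7
position: [520.3, -86.1, 57.9]
ee_rot: [-0.704, 0.711, -0.003, 0.002]
contact_force: [-0.6, 0.2, -2.9]
gripper_width: 30.0
```

```bash
python3 - <<'E'
from h import *
snap("side","d5.png");place("side","lid");snap("scene","s5.png");place("scene","lid")
E
```

```text
side lid 0.57 [520.9 -82.4  -0.6]
scene lid 0.64 [526.3 -87.9   6.7]
scene lid 0.16 [798.9  -7.5   2.8]
```

View pics/d5.png

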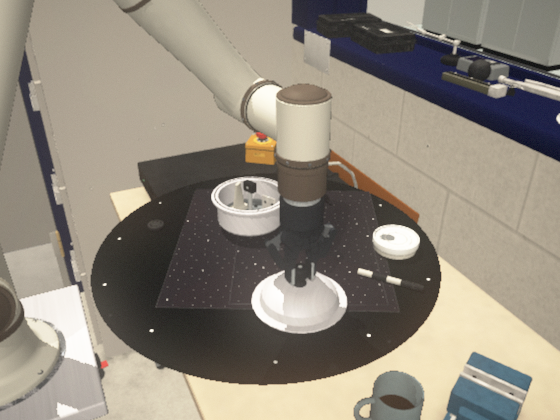

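The lid at (299,298) looks 2–3 mm above the top. I'll feel for contact in 1 mm steps.

Call:
{"api": "arm_command", "payload": {"commands": [0, 0, 0.001, 0, 0, 0, 0.001, 0, 0, 0, 0.001, 0, 0, 0, 0.0, 0, 0, 0, 0.0, 0]}}

```text
clock: 8.4
position: [520.9, -86.0, 55.4]
ee_rot: [-0.704, 0.71, -0.004, 0.003]
contact_force: [-1.2, 0.7, -3.4]
gripper_width: 30.3
```

Call:
{"api": "arm_command", "payload": {"commands": [0, 0, 0.001, 0, 0, 0, 0.001, 0, 0, 0, 0.001, 0, 0, 0, 0.0, 0, 0, 0, 0.0, 0]}}

```text
clock: 8.9
position: [521.3, -86.1, 55.0]
ee_rot: [-0.704, 0.71, -0.004, 0.003]
contact_force: [0.4, 0.1, -2.6]
gripper_width: 30.5
```

Call:
{"api": "arm_command", "payload": {"commands": [0, 0, 0.002, 0, 0, 0, 0.003, 0, 0, 0, 0.003, 0, 0, 0, 0.0, 0, 0, 0, 0.0, 0]}}

```text
clock: 9.4
position: [522.1, -86.0, 55.7]
ee_rot: [-0.705, 0.709, -0.006, 0.003]
contact_force: [-0.5, 0.1, -3.7]
gripper_width: 30.6
```

Call:
{"api": "arm_command", "payload": {"commands": [0, 0, 0.0, 0, 0, 0, 0.0, 0, 0, 0, 0.003, 0, 0, 0, 0.004, 0, 0, 0, 0.005, 0]}}

```text
clock: 9.9
position: [522.3, -86.5, 54.5]
ee_rot: [-0.707, 0.708, -0.006, 0.0]
contact_force: [-15.2, 7.3, 41.2]
gripper_width: 30.1
```

Contact: the lid stands on the top. I'll ease off and open.

Call:
{"api": "arm_command", "payload": {"commands": [0, 0, 0, 0, 0, 0, 0, 0, 0, 0, 0, 0, 0, 0, 0, 0, 0, 0, 0, 0]}}

```text
clock: 10.4
position: [522.8, -86.6, 54.8]
ee_rot: [-0.707, 0.707, -0.007, 0.0]
contact_force: [-0.3, -1.7, 1.3]
gripper_width: 30.2
```

Call:
{"api": "arm_command", "payload": {"commands": [0, 0, 0, 0, 0, 0, 0, 0, 0, 0, 0, 0, 0, 0, 0, 0, 0, 0, 0, 0], "jaw": 1}}

```text
clock: 10.9
position: [523.8, -86.6, 54.6]
ee_rot: [-0.707, 0.707, -0.007, 0.001]
contact_force: [0.1, 0.1, -0.9]
gripper_width: 85.2
```

Call:
{"api": "arm_command", "payload": {"commands": [0, 0, 0, 0, 0, 0, -0.01, 0, 0, 0, -0.03, 0, 0, 0, -0.04, 0, 0, 0, -0.04, 0]}}

```text
clock: 11.4
position: [518.6, -85.8, 174.2]
ee_rot: [-0.707, 0.708, -0.003, -0.005]
contact_force: [-0.1, 1.4, -0.1]
gripper_width: 85.3
```

```bash
python3 - <<'E'
from h import *
snap("side","d6.png");place("side","lid");place("side","pot");im=snap("scene","s6.png");place("scene","lid");place("scene","pot")
for t in ("carrier","carrier_grip","blade","bracket"): place("scene",t);place("side",t)
c=im[150:250,170:300,::-1];cv2.imwrite("pics/s6c.png",cv2.resize(np.ascontiguousarray(c),None,fx=5,fy=5,interpolation=3))
E
```

```text
side lid 0.57 [525.2 -83.5  -1.7]
side pot 0.59 [551.6 231.7  -0.6]
scene lid 0.97 [523.2 -90.2   2.2]
scene pot 0.68 [557.  234.1  -3.2]
scene carrier 0.56 [558.7 235.8   8.1]
side carrier 0.72 [556.  230.9   5.4]
scene carrier_grip 0.54 [554.4 236.   78.1]
side carrier_grip 0.66 [556.2 236.1  81.5]
scene blade 0.78 [543.2 272.4  12.5]
scene blade 0.52 [556.1 229.8  -2.6]
side blade 0.73 [539.3 272.6  13. ]
side blade 0.39 [798.2  -6.3  -1.6]
scene bracket 0.64 [574.1 203.7  15. ]
```

View pics/d6.png

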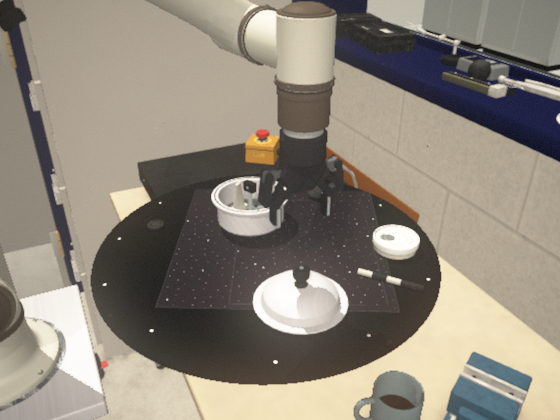

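View pics/s6c.png

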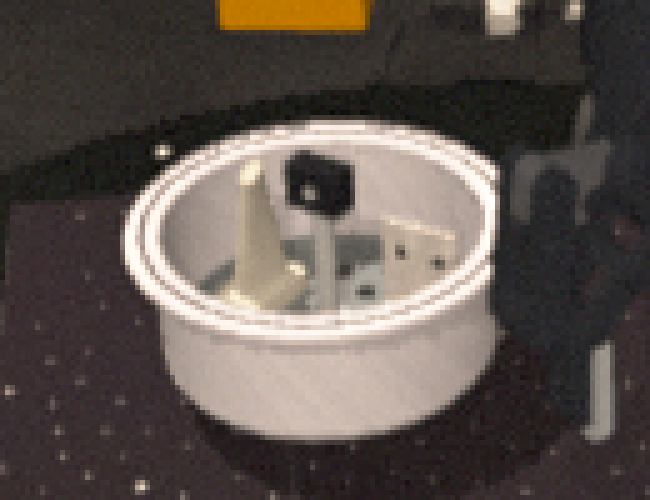

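The lid stands released (knob at (300,275) in the side picture). The carrier shows with the blade to the left, the bracket to the right; carrier x runs at about 116°, so the jaws need about 26°. Going over it for a wrist view.

Call:
{"api": "arm_command", "payload": {"commands": [-0.03, -0.003, -0.005, 0, -0.045, -0.005, -0.005, 0, -0.045, -0.005, -0.005, 0, -0.045, -0.005, 0, 0, -0.045, -0.005, 0, 0]}}

```text
clock: 12.6
position: [543.1, 126.2, 184.5]
ee_rot: [-0.703, 0.711, -0.002, -0.006]
contact_force: [0.8, -1.0, 0.8]
gripper_width: 85.3
```

Call:
{"api": "arm_command", "payload": {"commands": [-0.035, -0.005, 0, 0, -0.02, -0.003, 0, 0, 0, 0, 0, -8, 0, 0, 0, -8, 0, 0, 0, -7]}}

```text
clock: 13.1
position: [552.2, 191.0, 182.1]
ee_rot: [0.837, -0.547, 0.001, 0.006]
contact_force: [-0.7, 0.5, 0.6]
gripper_width: 85.3
```

Call:
{"api": "arm_command", "payload": {"commands": [0, 0, 0, 0, 0, 0, 0, 0, 0, 0, 0, 0, 0, 0, 0, 0, 0, 0, 0, 0]}}

```text
clock: 13.6
position: [552.1, 190.8, 181.4]
ee_rot: [0.836, -0.549, 0.001, 0.007]
contact_force: [0.9, -0.6, 0.5]
gripper_width: 85.7
```

```bash
python3 - <<'E'
from h import *
from scipy.spatial.transform import Rotation as R
s=arm.read_state();print(s["clock"],s["position"].round(1),R.from_quat(s["ee_rot"]).as_matrix().round(3).tolist(),s["joints"].round(2))
i=arm.camera_info("wrist");snap("wrist","w7.png")
for t in ("carrier","carrier_grip","blade","bracket","pot"): place("wrist",t,i)
E
```

```text
13.6 [552.1 190.8 181.4] [[0.396, -0.918, -0.007], [-0.918, -0.396, -0.013], [0.009, 0.011, -1.0]] [ 0.61  0.36 -0.16  0.01 -1.06 -0.21]
wrist carrier 0.69 [562.2 236.5   4.2]
wrist carrier_grip 0.63 [551.7 242.1  76.1]
wrist blade 0.61 [543.3 270.6  12. ]
wrist bracket 0.78 [572.6 202.2  16.1]
```

View pics/w7.png

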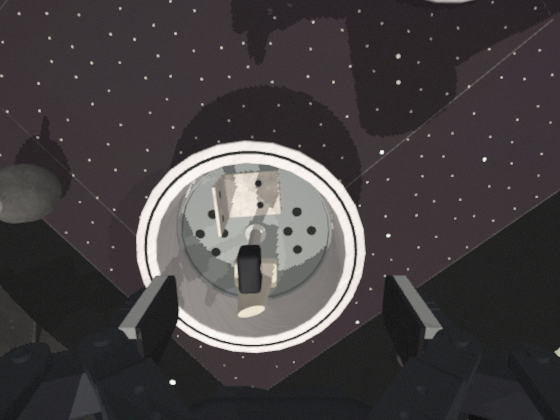

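The wrist view shows the grip at about (250,268), nearly aligned with image y, with blade top at (252,310) and bracket at (250,200). I'll measure the grip's angle.

```bash
python3 - <<'E'
from h import *
im=cv2.imread("pics/w7.png")
cv2.imwrite("pics/w7c.png",cv2.resize(im[155:330,180:330],None,fx=4,fy=3.4,interpolation=2)[:600])
i=arm.camera_info("wrist")
r=arm.regions_of("wrist","carrier_grip")
for q in r[:2]:
    m=q["mask"].astype(np.uint8);c=max(cv2.findContours(m,0,1)[0],key=cv2.contourArea)
    print(q["confidence"],cv2.minAreaRect(c),m.sum())
for n in ("blade","bracket"):
    q=arm.regions_of("wrist",n)
    if q: print(n,q[0]["confidence"],cv2.boundingRect(q[0]["mask"].astype(np.uint8)))
# pot rim
print([ray(i,u,v,70) for u,v in ((137,247),(366,247),(250,142),(250,352))])
print(ray(i,249,283,102),ray(i,255,232,14))
E
```

```text
0.77 ((248.1371307373047, 269.5164794921875), (49.539756774902344, 25.382883071899414), 87.39744567871094) 1158
blade 0.64 (234, 257, 44, 61)
bracket 0.97 (211, 171, 69, 66)
[array([640.5, 263.5,  70. ]), array([476.6, 193.4,  70. ]), array([590.2, 154.2,  70. ]), array([523.4, 319.5,  70. ])]
[553.3 241.3 102. ] [556.1 236.6  14. ]
```

View pics/w7c.png

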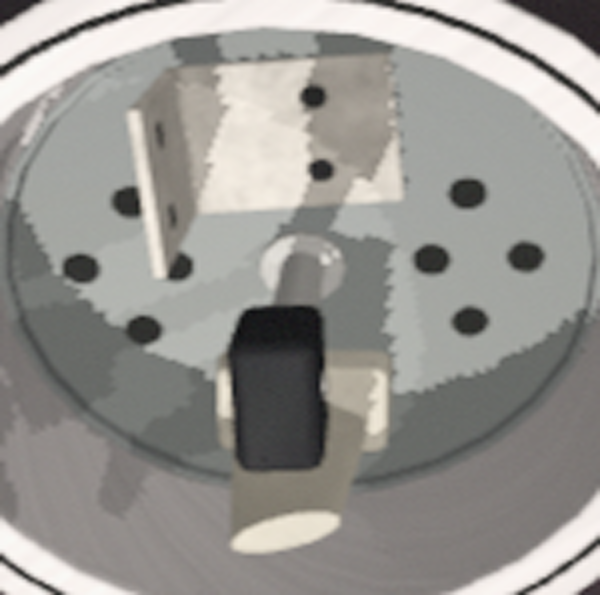

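```bash
python3 - <<'E'
from h import *
im=cv2.imread("pics/w7.png")
c=im[240:305,225:275]; c=np.clip(c.astype(float)*3,0,255).astype(np.uint8)
cv2.imwrite("pics/w7d.png",cv2.resize(c,None,fx=9,fy=9,interpolation=2))
i=arm.camera_info("wrist")
P=[ray(i,*p,102) for p in ((238.75,258),(260.5,257),(239.5,292),(260.5,292))]
print(P, sum(P)/4)
d=(P[2]+P[3]-P[0]-P[1]);print(np.degrees(np.arctan2(d[1],d[0])),[np.linalg.norm(P[1]-P[0]),np.linalg.norm(P[2]-P[0])])
E
```

```text
[array([567. , 226.3, 102. ]), array([553.5, 219.7, 102. ]), array([556.9, 250.6, 102. ]), array([543.1, 244.8, 102. ])] [555.125 235.35  102.   ]
112.53746060458052 [np.float64(15.026975743641842), np.float64(26.31539473388153)]
```

View pics/w7d.png

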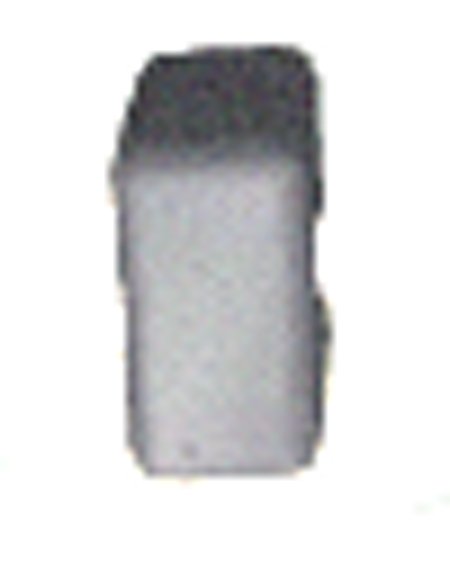

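The grip's top face gives centre (555.5,235) and long axis about 112.7°, so the jaws at 23.3° already fit it. I'll go above it.

Call:
{"api": "arm_command", "payload": {"commands": [-0.014, -0.007, 0.01, 0, -0.014, -0.007, 0.015, 0, -0.011, -0.006, 0.015, 0, 0, 0, 0.01, 0, 0, 0, 0, 0]}}

```text
clock: 14.55
position: [554.0, 238.2, 125.1]
ee_rot: [0.836, -0.549, 0.0, 0.008]
contact_force: [-0.4, 0.7, 0.3]
gripper_width: 85.4
```

```bash
python3 - <<'E'
from h import *
from scipy.spatial.transform import Rotation as R
s=arm.read_state();M=R.from_quat(s["ee_rot"]).as_matrix();print(s["clock"],s["position"].round(1),M.round(3).tolist())
i=arm.camera_info("wrist");im=snap("wrist","w8.png")
place("wrist","carrier_grip",i)
c=im[200:400,130:430,::-1];cv2.imwrite("pics/w8c.png",cv2.resize(np.clip(c*1.8,0,255).astype(np.uint8),None,fx=2.6,fy=2.6,interpolation=2))
E
```

```text
14.55 [554.  238.2 125.1] [[0.398, -0.917, -0.009], [-0.917, -0.398, -0.014], [0.009, 0.013, -1.0]]
wrist carrier_grip 0.6 [551.1 238.8  81.2]
wrist carrier_grip 0.57 [753.8 276.9  -0.8]
```

View pics/w8c.png

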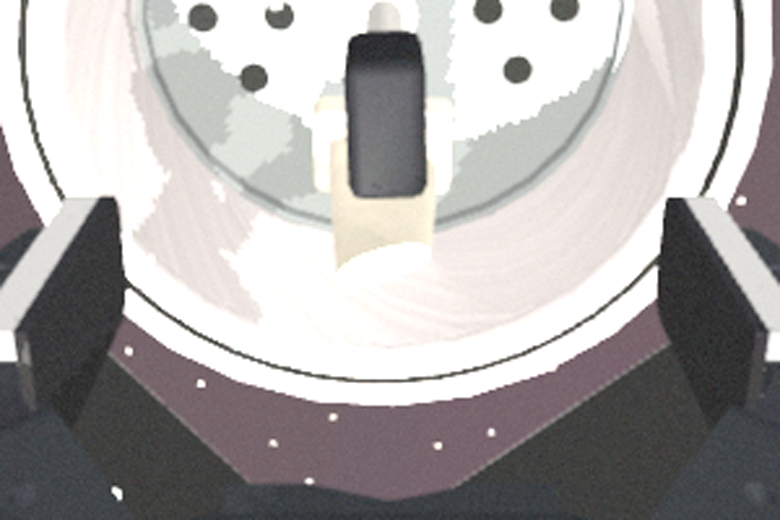

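Grip at crop x 387, jaws' middle 391: centred and aligned. Checking the other direction.

```bash
python3 - <<'E'
from h import *
i=arm.camera_info("wrist")
f=lambda x,y:ray(i,130+x/2.6,200+y/2.6,102)
P=[f(349,70),f(424,70),f(350,194),f(424,194)]
c=sum(P)/4;d=P[2]+P[3]-P[0]-P[1];print(P,c,np.degrees(np.arctan2(d[1],d[0])))
E
```

```text
[array([568.5, 227.1, 102. ]), array([555.1, 221.4, 102. ]), array([558. , 251.8, 102. ]), array([544.1, 245.8, 102. ])] [556.425 236.525 102.   ] 113.64773980016389
```

Call:
{"api": "arm_command", "payload": {"commands": [0.002, -0.001, 0.012, 0, 0, 0, 0.016, 0, 0, 0, 0.014, 0, 0, 0, 0.009, 0, 0, 0, 0, 0]}}

```text
clock: 15.15
position: [558.3, 234.9, 75.1]
ee_rot: [0.835, -0.55, 0.002, 0.004]
contact_force: [0.2, -0.0, -0.3]
gripper_width: 85.4
```

```bash
python3 - <<'E'
from h import *
print(arm.read_state()["position"],arm.read_state()["contact_force"])
im=snap("wrist","w9.png");snap("side","d9.png")
E
```

```text
[558.34162263 234.88701517  75.13310588] [ 0.22905456 -0.01053633 -0.34777295]
```

View pics/w9.png

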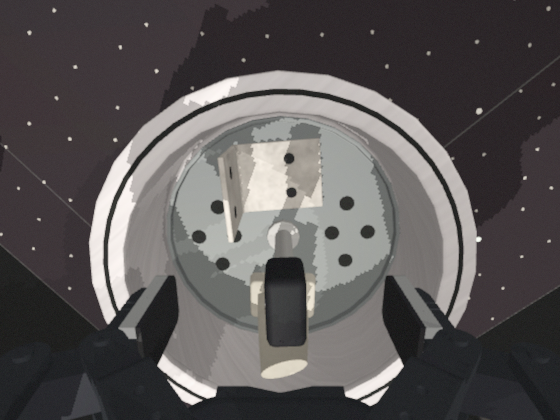

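Both fingers are inside the rim, with the grip at x 285 against a jaw middle of 281. I'll trim by about 2 mm, then close.

Call:
{"api": "arm_command", "payload": {"commands": [-0.001, 0.0015, 0.003, 0, -0.001, 0.001, 0.002, 0, 0, 0, 0, 0, 0, 0, 0, 0, 0, 0, 0, 0]}}

```text
clock: 15.75
position: [557.2, 237.3, 73.8]
ee_rot: [0.836, -0.549, 0.004, 0.001]
contact_force: [-0.9, -0.3, 0.8]
gripper_width: 85.3
```

Call:
{"api": "arm_command", "payload": {"commands": [0, 0, 0, 0, 0, 0, 0, 0, 0, 0, 0, 0, 0, 0, 0, 0, 0, 0, 0, 0], "jaw": 0}}

```text
clock: 16.25
position: [556.8, 237.2, 74.2]
ee_rot: [0.836, -0.549, 0.003, 0.001]
contact_force: [-0.9, 0.3, -0.2]
gripper_width: 15.1
```

Call:
{"api": "arm_command", "payload": {"commands": [0, 0, 0, 0, 0, 0, 0, 0, 0, 0, 0, 0, 0, 0, 0, 0, 0, 0, 0, 0]}}

```text
clock: 16.75
position: [556.8, 237.2, 74.2]
ee_rot: [0.836, -0.549, 0.003, 0.001]
contact_force: [-0.6, 1.0, 0.5]
gripper_width: 15.0
```

```bash
python3 - <<'E'
from h import *
from scipy.spatial.transform import Rotation as R
print(R.from_quat(arm.read_state()["ee_rot"]).as_matrix().round(3).tolist())
im=snap("wrist","w10.png")
E
```

```text
[[0.396, -0.918, 0.005], [-0.918, -0.396, -0.006], [0.007, -0.002, -1.0]]
```

View pics/w10.png

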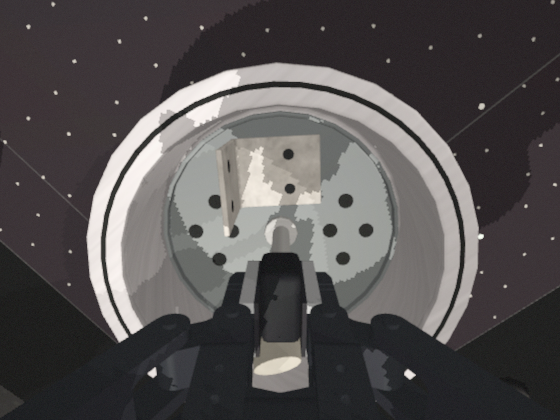

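The pads hold the grip (15 mm) at (280,295). I'll lift gently and straight up.

Call:
{"api": "arm_command", "payload": {"commands": [0, 0, -0.003, 0, 0, 0, -0.005, 0, 0, 0, -0.006, 0, 0, 0, -0.006, 0, 0, 0, -0.006, 0]}}

```text
clock: 17.3
position: [555.0, 236.4, 98.4]
ee_rot: [0.835, -0.55, 0.002, 0.003]
contact_force: [0.7, 0.2, -3.5]
gripper_width: 14.6
```

```bash
python3 - <<'E'
from h import *
im=snap("wrist","w11.png");snap("side","d11.png");place("side","pot")
E
```

```text
side pot 0.85 [552.8 231.2   1.8]
side pot 0.19 [521.  -85.8  -3.9]
```

View pics/w11.png

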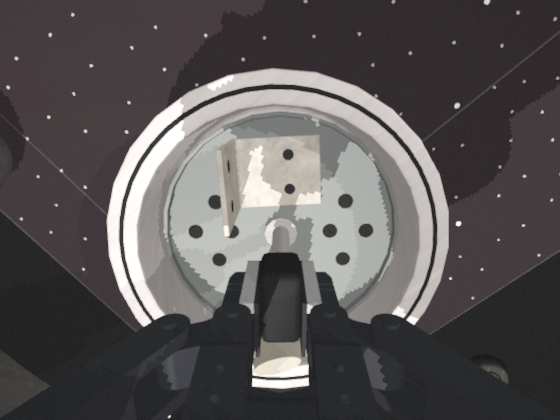

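The carrier is rising with the hand, level, parts unmoved, force −3.5 N (its weight), and centred in the bore. Carrying on.

Call:
{"api": "arm_command", "payload": {"commands": [0, 0, -0.006, 0, 0, 0, -0.008, 0, 0, 0, -0.01, 0, 0, 0, -0.01, 0, 0, 0, -0.01, 0]}}

```text
clock: 17.95
position: [554.3, 236.3, 144.5]
ee_rot: [0.835, -0.55, 0.001, 0.004]
contact_force: [0.3, 0.7, -3.9]
gripper_width: 15.1
```

Call:
{"api": "arm_command", "payload": {"commands": [0, 0, -0.01, 0, 0, 0, -0.012, 0, 0, 0, -0.012, 0, 0, 0, -0.012, 0, 0, 0, -0.01, 0]}}

```text
clock: 18.45
position: [553.8, 236.5, 206.6]
ee_rot: [0.835, -0.55, 0.001, 0.004]
contact_force: [-0.7, 0.6, -3.9]
gripper_width: 15.1
```

Call:
{"api": "arm_command", "payload": {"commands": [0, 0, -0.01, 0, 0, 0, -0.008, 0, 0, 0, -0.005, 0, 0, 0, -0.003, 0, 0, 0, 0, 0]}}

```text
clock: 18.95
position: [554.2, 237.0, 236.6]
ee_rot: [0.835, -0.55, 0.001, 0.003]
contact_force: [0.5, -0.5, -4.2]
gripper_width: 15.0
```

```bash
python3 - <<'E'
from h import *
from scipy.spatial.transform import Rotation as R
print(R.from_quat(arm.read_state()["ee_rot"]).as_matrix().round(3).tolist())
snap("wrist","w12.png");snap("side","d12.png");snap("scene","s12.png")
for c in("scene","side"):
  for t in ("pot","lid","carrier","blade","bracket"): place(c,t)
E
```

```text
[[0.395, -0.919, -0.001], [-0.919, -0.395, -0.007], [0.006, 0.003, -1.0]]
scene pot 0.82 [553.2 233.8  -2.8]
scene lid 0.65 [526.6 -87.5   3.8]
scene blade 0.55 [539.1 274.2 176.8]
scene blade 0.15 [800.2  -5.8   1.3]
scene bracket 0.73 [570.8 204.5 177. ]
side pot 0.97 [551.1 234.3   2. ]
side carrier 0.56 [551.7 232.8 166.1]
side carrier 0.24 [346.1 308.5  -1.8]
side blade 0.69 [540.9 273.7 172.9]
side blade 0.32 [519.7 -85.8  -5.2]
side bracket 0.77 [572.2 204.9 178.9]
side bracket 0.18 [523.1 -85.5  -2.8]
```

View pics/s12.png

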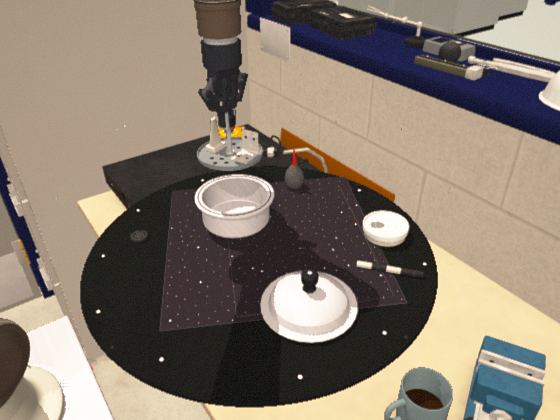

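View pics/w12.png

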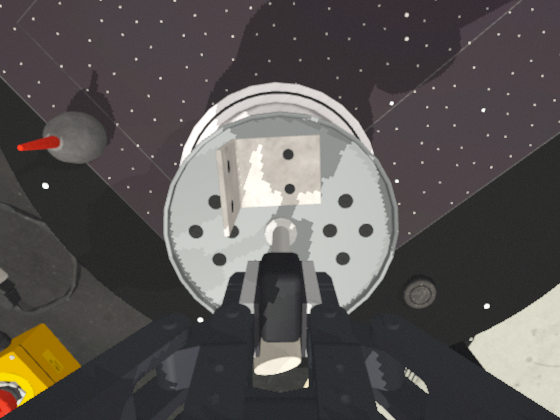

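The carrier is level over the pot, both parts upright and unmoved on it. Its feet are about 97 mm above the rim, so I'll lower it about 16 mm and settle.

Call:
{"api": "arm_command", "payload": {"commands": [0, 0, 0.003, 0, 0, 0, 0.005, 0, 0, 0, 0.005, 0, 0, 0, 0.003, 0, 0, 0, 0, 0]}}

```text
clock: 20.1
position: [553.7, 236.7, 218.3]
ee_rot: [0.835, -0.55, 0.001, 0.004]
contact_force: [-0.5, 1.0, -3.6]
gripper_width: 15.2
```

Call:
{"api": "arm_command", "payload": {"commands": [0, 0, 0, 0, 0, 0, 0, 0, 0, 0, 0, 0, 0, 0, 0, 0, 0, 0, 0, 0]}}

```text
clock: 20.6
position: [554.1, 236.8, 218.7]
ee_rot: [0.835, -0.55, 0.001, 0.003]
contact_force: [-0.5, -0.4, -3.2]
gripper_width: 15.0
```

```bash
python3 - <<'E'
from h import *
snap("side","d13.png")
for t in ("pot","lid","carrier","sample_dish","blower","marker","cap"): place("side",t)
s=arm.read_state();print(s["clock"],s["position"].round(1),s["ee_rot"].round(3),s["contact_force"].round(1),s["gripper_width"],abs(s["joint_vel"]).max())
E
```

```text
side pot 0.82 [553.7 232.2   1.3]
side lid 0.61 [521.3 -85.2  -1.4]
side lid 0.32 [557.  239.5 224.2]
side carrier 0.71 [554.2 233.9 148.1]
side sample_dish 0.73 [ 7.949e+02 -1.030e+01 -5.000e-01]
side blower 0.96 [754.  274.    3.1]
side blower 0.44 [555.9 236.7 223.6]
side marker 0.86 [ 716.4 -102.4    1.7]
side cap 0.72 [346.5 308.6   0.7]
side cap 0.67 [ 7.179e+02 -1.040e+02 -5.000e-01]
21.0 [554.  236.7 218.5] [ 0.835 -0.55   0.001  0.004] [ 0.4 -0.2 -3.6] 14.98615301951822 0.0017071532066431075
```

View pics/d13.png

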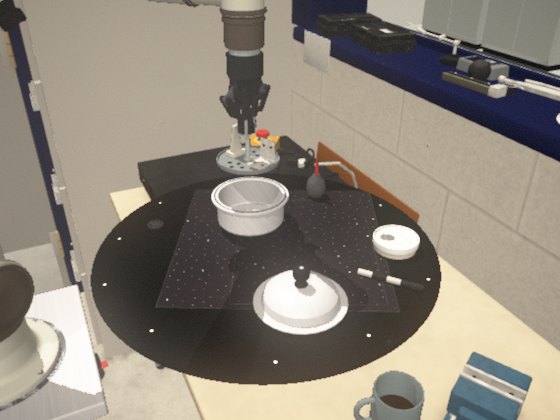

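The side picture shows the carrier level at (248,158) over the pot (250,205), with the lid on the turntable at (300,300). Everything else is in place, so I'm handing in.

```bash
python3 -c "
from bench import arm
print(arm.job_done())"
```

```text
the job is handed in; nothing more can be done
None
```

I lifted the lid off by its knob and set it down, knob up, on the turntable at about (522, −86) mm. Then I lifted the carrier straight out by its grip. I handed the job in at about 21 s, with the arm still holding the carrier over the pot; no verdict was reported.

**Carrier:** its feet are about 79 mm above the rim (carrier about 149 mm above the pot's origin), within about 5 mm of the pot's axis. The tool is level to within 1°, the joints are still, and the pads are closed on the grip at 15 mm. The wrist reads about −3.6 N, which matches the carrier with both parts. In the pictures the blade and bracket stand upright and have not moved on the carrier.

**Surroundings:** the lid stands released about 320 mm from the pot. The pot, puck, blower and pen are where they were, within the networks' error of about 4 mm; the cap matches its one earlier reading to that error too.

**Disagreements:**
- The bracket's upright stands on its side across from the jaws, not on the side away from the stem as described. It did not get in the way.
- Setting the lid down briefly pressed it on the turntable with about 41 N measured at the wrist, through the held lid. That was below the 120 N wrist limit, and I eased it off before opening. The 40 N limit is for the arm or gripper body, and only the fingers were on the lid.
- A few network reports were low-confidence duplicates, which I ignored.

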